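Switch on the microscope's units in order

TASK

Switch on the microscope's units in their proper order: with a fingertip, gently press the blue key of the fan unit fully in, then the yellow key of the lamp unit, then the red key of the camera unit. Leave the green shutter key alone, and do not pick up, shift or tip any of the units or the other things on the bench.

Things in the scene. Friction and masses are not known exactly. Their poses are not given: they have to be found in the camera images.
- fan_unit: the cooling-fan unit: a loose cream box, 120 x 72 x 50 mm (x, y, z), about 0.6 kg, on the bench among three others alike (places shuffled, yaw varies). A blue round key stands on its top 30 mm from its centre towards its own -x; a round black fan grille with steel blades (at most 8 mm high) lies 30 mm towards its own +x. Origin: centre of its underside; z up
- fan_key_top (a point): centre of the flat top of the blue key of the cooling-fan unit, a cylinder 32 mm across. Key out, it stands 18 mm above the box, 68 mm above the bench; fully in, 8 mm above the box. It moves with the key
- fan_key (a joint): how far the blue key is pushed in, straight down: 0 m out, 0.010 m fully in, then a rubber cushion (3 N per mm) gives up to 4 mm more, then hard. No return spring: it takes about 2.5 N (more when fast), stays where it is left; over 25 N on key or box is too hard. Starts within 1 mm of out. Counts as in beyond 0.007 m
- lamp_unit: the lamp unit: a loose cream box, 120 x 72 x 50 mm (x, y, z), about 0.6 kg, on the bench among three others alike (places shuffled, yaw varies). A yellow round key stands on its top 30 mm from its centre towards its own -x; a low amber lens in a steel ring (at most 8 mm high) lies 30 mm towards its own +x. Origin: centre of its underside; z up
- lamp_key_top (a point): centre of the flat top of the yellow key of the lamp unit, a cylinder 32 mm across. Key out, it stands 18 mm above the box, 68 mm above the bench; fully in, 8 mm above the box. It moves with the key
- lamp_key (a joint): how far the yellow key is pushed in, straight down: 0 m out, 0.010 m fully in, then a rubber cushion (3 N per mm) gives up to 4 mm more, then hard. No return spring: it takes about 2.5 N (more when fast), stays where it is left; over 25 N on key or box is too hard. Starts within 1 mm of out. Counts as in beyond 0.007 m
- camera_unit: the camera unit: a loose cream box, 120 x 72 x 50 mm (x, y, z), about 0.6 kg, on the bench among three others alike (places shuffled, yaw varies). A red round key stands on its top 30 mm from its centre towards its own -x; a dark round lens in a black ring (at most 8 mm high) lies 30 mm towards its own +x. Origin: centre of its underside; z up
- camera_key_top (a point): centre of the flat top of the red key of the camera unit, a cylinder 32 mm across. Key out, it stands 18 mm above the box, 68 mm above the bench; fully in, 8 mm above the box. It moves with the key
- camera_key (a joint): how far the red key is pushed in, straight down: 0 m out, 0.010 m fully in, then a rubber cushion (3 N per mm) gives up to 4 mm more, then hard. No return spring: it takes about 2.5 N (more when fast), stays where it is left; over 25 N on key or box is too hard. Starts within 1 mm of out. Counts as in beyond 0.007 m
- shutter_unit: the shutter unit: a loose cream box, 120 x 72 x 50 mm (x, y, z), about 0.6 kg, on the bench among three others alike (places shuffled, yaw varies). A green round key stands on its top 30 mm from its centre towards its own -x; a flat square aluminium plate (at most 8 mm high) lies 30 mm towards its own +x. Origin: centre of its underside; z up
- shutter_key_top (a point): centre of the flat top of the green key of the shutter unit, a cylinder 32 mm across. Key out, it stands 18 mm above the box, 68 mm above the bench; fully in, 8 mm above the box. It moves with the key
- shutter_key (a joint): how far the green key is pushed in, straight down: 0 m out, 0.010 m fully in, then a rubber cushion (3 N per mm) gives up to 4 mm more, then hard. No return spring: it takes about 2.5 N (more when fast), stays where it is left; over 25 N on key or box is too hard. Starts within 1 mm of out. Must stay out: under 0.003 m
- oil_bottle: small amber dropper bottle with a black cap, 36 mm across, 75 mm high, 70 g, loose; origin at the centre of its underside; a bystander
- petri_dish: whitish translucent closed petri dish, 90 mm across, 16 mm high, 50 g, loose; origin at the centre of its underside; a bystander
- stain_jar: glass jar with a blue lid, 64 mm across, 85 mm high, 0.25 kg, loose; origin at the centre of its underside; a bystander
- beaker: empty glass beaker, 68 mm across, 85 mm high, 0.12 kg, loose; origin at the centre of its underside; a bystander
- slide_box: blue slide box, 87 x 172 x 35 mm, 0.5 kg, loose; origin at the centre of its underside; a bystander

How it is judged (in metres and radians):
On the way, in this order (a step that is already met when the one before it is completed fails the run):
1. the blue key is in, by 7 mm or more (value of joint fan_key above 0.007 m), for 0.2 s.
2. the yellow key is in, by 7 mm or more (value of joint lamp_key above 0.007 m), for 0.2 s.
3. the red key is in, by 7 mm or more (value of joint camera_key above 0.007 m), for 0.2 s.
At the end, for the whole second after the job is handed in: The blue, yellow and red keys are each in by more than 7 mm of their 10 mm, the green key by less than 3 mm; every unit and bystander stands upright (within 0.15 rad), at rest, within 20 mm of where it was (value of joint each of fan_key, lamp_key, camera_key above 0.007 m and value of joint shutter_key below 0.003 m and distance of each of fan_unit, lamp_unit, camera_unit, shutter_unit, oil_bottle, petri_dish, stain_jar, beaker, slide_box from where it was at the start of the episode below 0.02 m and angle between each of fan_unit, lamp_unit, camera_unit, shutter_unit, oil_bottle, petri_dish, stain_jar, beaker, slide_box's own z axis and vertical below 0.15 rad and linear speed of each of fan_unit, lamp_unit, camera_unit, shutter_unit, oil_bottle, petri_dish, stain_jar, beaker, slide_box below 0.02 m/s); the robot touches nothing.
It fails at once if a key was pressed out of order: yellow before blue was in, or red before yellow was in ((value of joint lamp_key above 0.003 m and value of joint fan_key below 0.007 m) or (value of joint camera_key above 0.003 m and value of joint lamp_key below 0.007 m)).
It fails at once if the green shutter key was pressed (3 mm or more) (value of joint shutter_key above 0.003 m).
It fails at once if a unit was pushed with more than 25 N (contact force between any of the fingers, the arm and fan_unit above 25 N or contact force between any of the fingers, the arm and lamp_unit above 25 N or contact force between any of the fingers, the arm and camera_unit above 25 N or contact force between any of the fingers, the arm and shutter_unit above 25 N).
It fails at once if a unit was lifted by 8 mm, tipped by 0.15 rad or shifted by more than 20 mm (height (world z) of any of fan_unit, lamp_unit, camera_unit, shutter_unit above 0.008 m or angle between any of fan_unit, lamp_unit, camera_unit, shutter_unit's own z axis and vertical above 0.15 rad or distance of any of fan_unit, lamp_unit, camera_unit, shutter_unit from where it was at the start of the episode above 0.02 m).
It fails at once if a bystander was moved by more than 20 mm or tipped by 0.2 rad (distance of any of oil_bottle, petri_dish, stain_jar, beaker, slide_box from where it was at the start of the episode above 0.02 m or angle between any of oil_bottle, petri_dish, stain_jar, beaker, slide_box's own z axis and vertical above 0.2 rad).
It also fails if it takes over 56 s, if anything falls off the work surface, if the arm or the gripper's body presses on something with over 40 N, if the wrist force passes 120 N, or if a joint passes its speed limit or range.

ROBOT

A 7-joint arm with a two-finger parallel gripper is mounted at the origin on the work surface. World frame = base frame: x ahead of the robot, y to its left, z up, the work surface at z = 0. Lengths are in m, angles in degrees, forces in N, time in s.
With the tool pointing down it reaches from about 0.4 to 0.875 m from the base axis. Payload 19.3 kg.
Tool frame: the origin (TCP) lies on the mounting face of the last link; the fingertips stand 173 mm ahead of it and the grasp point (between the pads) lies 155 mm ahead of it (bot.finger_overhang is the distance from the TCP to the fingertips, in m); z points along the fingers, y is the line along which they close (so a half turn about z gives the same grasp; the last joint's range is limited). The gripper opens to 85 mm and grips with 20 to 120 N. Pads are 22 mm wide; open, the fingers measure 114 mm over their backs; the gripper's body (76 mm by 85 mm) begins 54 mm behind the grasp point. The pads swing forward as they close: fully open they stand 13 mm farther back than shut.
Start: joints at [64.618, 29.874, -2.08, 91.645, 1.215, 58.505, -6.463], TCP at [0.228, -0.582, 0.405] pointing down, gripper open.
Joint ranges: [-166.77, 166.77], [-17.47, 122.26], [-85.68, 81.53], [9.62, 139.38], [-72.42, 252.41], [9.2, 110.78], [-144.41, 144.41]. Speed limits (degrees/s): [108.29, 108.29, 136.94, 136.94, 172.46, 172.46, 172.46].

INTERFACE

Orientations are given as [roll, pitch, yaw] about the fixed x, y, z axes, in that order (R = Rz(yaw) Ry(pitch) Rx(roll)).
In Python, from cell import bot gives the robot as it stands.
- The arm moves only by the shell command python3 -m creep 'ROWS'. ROWS is JSON, a list of rows, each a list of 3 entries, a list of its own where there are three numbers: the finger opening in m, from 0 to 0.0854, then the shift along the tool's x, y, z in m, then the turn, a rotation vector about the tool's x, y, z in rad. In form: [[fingers, [dx, dy, dz], [ax, ay, az]], ...]. A call has 1 to 5 rows; each row is the pose to reach, as a shift and turn from the pose commanded when the call began, along the tool's axes at that moment; what a row does not reach only later rows make up. A row lasts 1/12 s, in which the tool goes at most 41.7 mm and 7.16 degrees, less where a joint would pass 70% of its speed; a pose out of reach is approached as far as the arm can. A call with a gripper value outside its range is refused whole. The fingers move at their own pace and stop on an object; the grip force is fixed at half the most. Time passes only in rows, so rows that repeat a pose let the fingers close. It gives the time, the measured TCP pose, the force, the opening and the grip force at its end, in the units of the state.
- bot.get_obs(): the state, without advancing time (a new reading comes with each control period).
- bot.capture(name): name is "scene" or "top"; returns a dict with "color" (480x640x3 uint8, red, green, blue), "z_map" (480x640 float32, m along the optical axis (not along the pixel's ray), 0 where there is no reading), "fovy" (degrees; the focal length in pixels is half the picture's height over the tangent of half this angle, whatever the lens; pixels are square), "cx", "cy" (the principal point, pixels), "origin" and "attitude" of the camera in the world. Camera axes: x right, y down, z forward; pixel columns grow to the right and rows downward; lengths in m; the calibration is good to about 2 mm. A picture is of the moment at which its call begins.
- bot.finish_job(): hands the job in; it is judged then, once.
Trained networks look in a picture, given as the dict that the camera call returned (one of the last four; its "shot" number tells which), for a name from the list of things; names that differ only in an ending like _2 or _b are one class to them, and where a whole thing is asked for, a point or a joint stands for the part that bears it (a point fixed in the world has none). Each returns a list of dicts, best first, with "confidence" (0 to 1); they miss things now and then, are a little off and sometimes report something else, mostly with a low value. They report only what shows in the picture. A call takes as long as a camera call.
- bot.silhouettes(thing, picture): "pixels" (480x640 bool, what is visible of it) and "box" ([centre column, centre row, width, height] in pixels, round what is visible of it).
- bot.tip_of(thing, picture): "uv" ([column, row] in pixels: a listed point, or the origin of a listed thing).
The state is a dict: "t": time; "qpos": joint angles; "dq": joint speeds; "joint_efforts": joint torques, N m; "eef_pos": TCP position; "ee_rot": TCP orientation; "ft_force": force on the tool from outside, world axes, zero at the start; "moment": the same for the moment, N m; "finger_gap": finger opening in m; "grasp_force": force on a finger pad.
Only numpy, scipy, OpenCV 4.12 (cv2) and the standard library are available. Lean on these libraries where they do the work, as an engineer would, in place of code of your own. Each camera call takes 0.05 s, during which the arm holds its last target. There are 200 camera calls.

## Working session

There is one attempt and no reset: what is moved stays moved. The work goes in short steps, Python scripts to look and compute and a shell command to move; the robot and the scene stay as the last step left them, time stands still between calls to the robot, and variables do not carry over. Pictures are saved under pics/ and viewed, at most 10 in all, crops included, and the job is handed in when it is done.

```bash
mkdir -p pics
cat > h.py <<'E'
import numpy as np, cv2
from scipy.spatial.transform import Rotation as R
from cell import bot
def rot(a):
    a=np.array(a,float)
    return a if a.shape==(3,3) else (R.from_quat(a).as_matrix() if a.size==4 else R.from_euler('xyz',a,degrees=True).as_matrix())
def cloud(p):
    f=240/np.tan(np.radians(p['fovy'])/2); v,u=np.mgrid[:480,:640]; z=p['z_map']
    c=np.stack([(u-p['cx'])/f*z,(v-p['cy'])/f*z,z],-1)
    return c@rot(p['attitude']).T+np.array(p['origin'])
E
python3 - <<'E'
from h import *
for n in ['top','scene']:
    p=bot.capture(n); cv2.imwrite(f'pics/{n}0.png',p['color'][:,:,::-1]); print(n,p['origin'],p['attitude'],p['fovy'])
    W=cloud(p)
    for t in ['fan','lamp','camera','shutter']:
        for d in bot.tip_of(t+'_key_top',p)[:2]:
            u,v=np.round(d['uv']).astype(int); q=W[v-3:v+4,u-3:u+4].reshape(-1,3); print(t,d['confidence'],u,v,np.median(q,0).round(4))
    for t in ['oil_bottle','petri_dish','stain_jar','beaker','slide_box']:
        for d in bot.silhouettes(t,p)[:1]:
            q=W[d['pixels']&(p['z_map']>0)]; print(t,d['confidence'],np.round(d['box']),np.median(q,0).round(3),q[:,2].max().round(3))
print(bot.get_obs())
E
```

```text
top [ 0.54623952 -0.01532263  0.88454217] [-1.75580515e+02 -1.37502423e-01 -9.10049168e+01] 53.59163777762588
fan 0.86 254 304 [0.505  0.0896 0.0676]
lamp 0.63 352 281 [ 0.5412 -0.0786  0.0676]
camera 0.72 128 363 [0.4099 0.3025 0.0676]
camera 0.35 142 338 [0.4491 0.2863 0.0507]
shutter 0.51 486 323 [ 0.4661 -0.3052  0.0685]
oil_bottle 0.66 [259. 365.  22.  18.] [0.403 0.086 0.051] 0.079
petri_dish 0.71 [343. 353.  48.  50.] [ 0.413 -0.066  0.016] 0.022
stain_jar 0.91 [443. 179.  40.  42.] [ 0.72  -0.238  0.084] 0.089
beaker 0.98 [138. 178.  49.  48.] [0.732 0.304 0.049] 0.089
slide_box 0.71 [302. 132. 100.  63.] [0.812 0.004 0.035] 0.041
scene [ 0.88589589 -0.39253435  0.85965031] [-149.59209816   -0.50540116   35.22020329] 56.334482363988954
fan 0.72 307 174 [0.5008 0.0955 0.067 ]
lamp 0.5 235 222 [ 0.4259 -0.074   0.0158]
camera 0.65 334 130 [0.4558 0.2659 0.032 ]
camera 0.53 328 101 [0.4068 0.3103 0.0665]
shutter 0.59 162 304 [ 0.4626 -0.3096  0.0679]
shutter 0.35 330 102 [0.4129 0.3095 0.0672]
oil_bottle 0.65 [272. 163.  23.  31.] [0.406 0.084 0.042] 0.078
petri_dish 0.59 [234. 
[... 226 characters left out ...]
6] 0.04
{'t': 1.0, 'qpos': array([64.61940915, 29.87382339, -2.08109081, 91.64438032,  1.21456728,
       58.50179866, -6.46305792]), 'dq': array([-0.00233284,  0.14681939,  0.00873502,  0.05491917, -0.08320511,
       -0.08281971,  0.05390184]), 'joint_efforts': array([-1.35210316e-04, -9.26886392e+01,  1.97842218e+00, -3.70268440e+01,
        1.80625980e-02,  1.60673793e-03,  8.19096181e-05]), 'eef_pos': array([ 0.22761583, -0.58208362,  0.40469404]), 'ee_rot': array([ 1.79998036e+02, -1.01966174e-03,  2.13569035e+01]), 'ft_force': array([-0.87644114, -0.24930074, -0.23869349]), 'moment': array([-0.00971752,  0.02142266,  0.02384347]), 'grasp_force': 0.0, 'finger_gap': 0.08542210097203262}
```

View pics/top0.png

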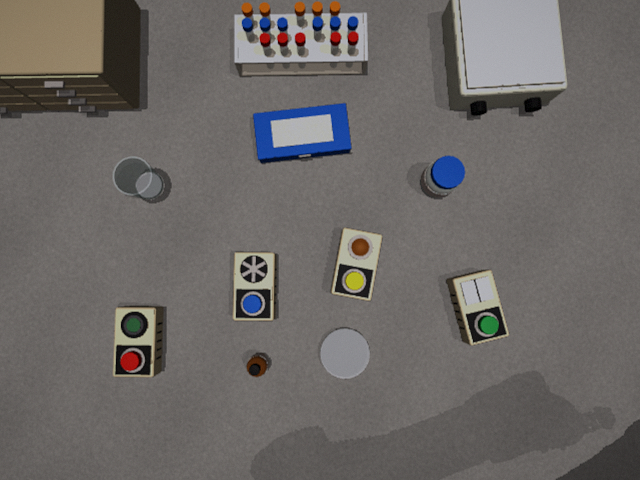

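View pics/scene0.png

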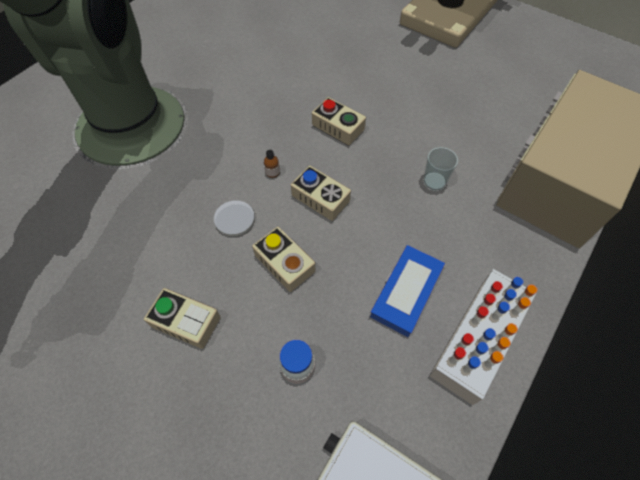

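The top view shows blue at about (252,303), yellow (354,281), red (131,361) and green (488,325). The network agrees with these. I'll refine the centres by colour and height.

```bash
cat >> h.py <<'E'
def keys(n,zmin=.052):
    p=bot.capture(n); W=cloud(p); hsv=cv2.cvtColor(p['color'],cv2.COLOR_RGB2HSV); h=hsv[...,0].astype(int)
    seed=dict(fan=(.505,.09,115),lamp=(.54,-.079,28),camera=(.41,.305,0),shutter=(.465,-.306,65)); out={}
    for k,(x,y,hh) in seed.items():
        d=abs(h-hh); d=np.minimum(d,180-d)
        m=(d<12)&(hsv[...,1]>120)&(hsv[...,2]>60)&(np.hypot(W[...,0]-x,W[...,1]-y)<.035)&(W[...,2]>zmin)
        q=W[m]; z=np.median(q[:,2]) if len(q) else np.nan
        q=q[abs(q[:,2]-z)<.004]
        if len(q)>8: out[k]=np.r_[(q.min(0)+q.max(0))[:2]/2,z]; print(n,k,len(q),'mid',out[k].round(4),'mean',q.mean(0).round(4),'ext',np.ptp(q,0).round(3)[:2])
    return out
def to(xyz):
    o=bot.get_obs(); Rt=rot(o['ee_rot']); d=np.array(xyz)-o['eef_pos']
    print('tcp',o['eef_pos'].round(4),o['ee_rot'].round(2),'tool shift',(Rt.T@d).round(4),'F',o['ft_force'].round(2),'t',o['t'])
E
python3 - <<'E'
from h import *
keys('scene'); k=keys('top'); print(bot.finger_overhang)
to(np.r_[k['fan'][:2],.30])
E
```

```text
scene fan 135 mid [0.5079 0.0945 0.0673] mean [0.5086 0.0934 0.0675] ext [0.031 0.032]
scene lamp 171 mid [ 0.5449 -0.0809  0.067 ] mean [ 0.5451 -0.0819  0.0671] ext [0.032 0.032]
scene camera 100 mid [0.4143 0.302  0.0673] mean [0.416  0.3007 0.0674] ext [0.033 0.031]
scene shutter 209 mid [ 0.465  -0.309   0.0675] mean [ 0.466  -0.3095  0.0676] ext [0.032 0.029]
top fan 256 mid [0.5059 0.0938 0.0673] mean [0.5062 0.0933 0.0675] ext [0.029 0.029]
top lamp 249 mid [ 0.542  -0.083   0.0676] mean [ 0.5423 -0.0825  0.0677] ext [0.029 0.029]
top camera 263 mid [0.4129 0.3008 0.0676] mean [0.4134 0.3006 0.0676] ext [0.031 0.03 ]
top shutter 259 mid [ 0.4633 -0.3102  0.0681] mean [ 0.4632 -0.31    0.0682] ext [0.029 0.031]
0.1734
tcp [ 0.2276 -0.5821  0.4047] [180.    -0.    21.36] tool shift [ 0.5053 -0.5281  0.1047] F [ 0.5  -0.8   0.17] t 1.1
```

```bash
python3 -m creep '[[0,[0.025,-0.026,0],[0,0,0]],[0,[0.05,-0.052,0],[0,0,0]],[0,[0.076,-0.079,0],[0,0,0]],[0,[0.101,-0.106,0],[0,0,0]],[0,[0.126,-0.132,0],[0,0,0]]]'
python3 -m creep '[[0,[0.025,-0.026,0],[0,0,0]],[0,[0.05,-0.052,0],[0,0,0]],[0,[0.076,-0.079,0],[0,0,0]],[0,[0.101,-0.106,0],[0,0,0]],[0,[0.126,-0.132,0],[0,0,0]]]'
python3 -m creep '[[0,[0.025,-0.026,0],[0,0,0]],[0,[0.05,-0.052,0],[0,0,0]],[0,[0.076,-0.079,0],[0,0,0]],[0,[0.101,-0.106,0],[0,0,0]],[0,[0.126,-0.132,0],[0,0,0]]]'
python3 -c "
from h import *
to([.507,.094,.27])"
```

```text
t: 1.52
eef_pos: [0.2971, -0.4115, 0.4048]
ee_rot: [180.0, -0.0, 21.4]
ft_force: [1.1, -0.3, 0.2]
finger_gap: 0.0253
grasp_force: 0.0
t: 1.93
eef_pos: [0.3664, -0.2426, 0.4049]
ee_rot: [180.0, -0.0, 21.4]
ft_force: [1.4, -0.6, 0.3]
finger_gap: 0.0001
grasp_force: 0.0
t: 2.35
eef_pos: [0.4357, -0.0737, 0.405]
ee_rot: [180.0, -0.0, 21.4]
ft_force: [1.6, -0.9, -0.7]
finger_gap: -0.0
grasp_force: 0.0
tcp [ 0.4357 -0.0737  0.405 ] [ 1.7998e+02 -3.0000e-02  2.1360e+01] tool shift [ 0.1274 -0.1303  0.135 ] F [ 1.58 -0.87 -0.66] t 2.35
```

```bash
python3 -m creep '[[0,[0.025,-0.026,0.01],[0,0,0]],[0,[0.05,-0.052,0.02],[0,0,0]],[0,[0.076,-0.078,0.03],[0,0,0]],[0,[0.102,-0.104,0.04],[0,0,0]],[0,[0.127,-0.13,0.05],[0,0,0]]]'
python3 -m creep '[[0,[0,0,0.025],[0,0,0]],[0,[0,0,0.05],[0,0,0]],[0,[0,0,0.07],[0,0,0]],[0,[0,0,0.07],[0,0,0]],[0,[0,0,0.07],[0,0,0]]]'
python3 -c "
from h import *
to([.507,.094,.243])
p=bot.capture('scene'); cv2.imwrite('pics/s1.png',cv2.resize(p['color'][90:290,180:440,::-1],None,fx=3,fy=3))"
```

```text
t: 2.77
eef_pos: [0.5069, 0.0935, 0.3543]
ee_rot: [180.0, -0.0, 21.3]
ft_force: [1.1, -0.6, 0.7]
finger_gap: 0.0
grasp_force: 0.0
t: 3.18
eef_pos: [0.5063, 0.0918, 0.2846]
ee_rot: [-180.0, 0.1, 21.4]
ft_force: [0.6, 0.6, 0.0]
finger_gap: -0.0002
grasp_force: 0.0
tcp [0.5063 0.0918 0.2846] [-1.7998e+02  9.0000e-02  2.1370e+01] tool shift [ 0.0015 -0.0018  0.0415] F [0.6  0.58 0.01] t 3.1833
```

View pics/s1.png

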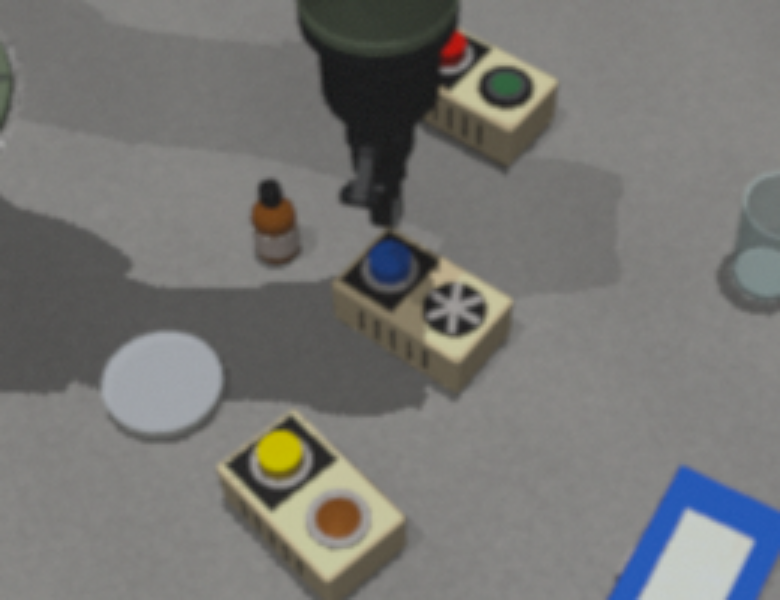

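The closed fingertips at (385,215) hang directly over the blue key at (390,260), about 43 mm above it. I'll lower to just above the key, then press slowly.

```bash
python3 -m creep '[[0,[0.0015,-0.0018,0.015],[0,0,0]],[0,[0.0015,-0.0018,0.03],[0,0,0]],[0,[0.0015,-0.0018,0.038],[0,0,0]],[0,[0.0015,-0.0018,0.038],[0,0,0]],[0,[0.0015,-0.0018,0.038],[0,0,0]]]'
python3 -m creep '[[0,[0,0,0.002],[0,0,0]],[0,[0,0,0.004],[0,0,0]],[0,[0,0,0.006],[0,0,0]],[0,[0,0,0.008],[0,0,0]],[0,[0,0,0.01],[0,0,0]]]'
```

```text
t: 3.65
eef_pos: [0.5074, 0.0939, 0.2476]
ee_rot: [180.0, -0.0, 21.3]
ft_force: [0.6, -0.2, 0.0]
finger_gap: -0.0
grasp_force: 0.0
t: 4.07
eef_pos: [0.5073, 0.0939, 0.2368]
ee_rot: [180.0, -0.0, 21.3]
ft_force: [0.3, -0.1, 2.7]
finger_gap: -0.0001
grasp_force: 1.4
```

```bash
python3 -m creep '[[0,[0,0,0.0015],[0,0,0]],[0,[0,0,0.003],[0,0,0]],[0,[0,0,0.0045],[0,0,0]],[0,[0,0,0.006],[0,0,0]],[0,[0,0,0.006],[0,0,0]]]'
```

```text
t: 4.48
eef_pos: [0.5072, 0.094, 0.2305]
ee_rot: [-180.0, -0.0, 21.4]
ft_force: [1.3, -0.5, 2.4]
finger_gap: -0.0001
grasp_force: 1.4
```

```bash
python3 -m creep '[[0,[0,0,0.0005],[0,0,0]],[0,[0,0,0.001],[0,0,0]],[0,[0,0,0.0015],[0,0,0]],[0,[0,0,0.0015],[0,0,0]]]'
```

```text
t: 4.82
eef_pos: [0.5072, 0.094, 0.2293]
ee_rot: [180.0, -0.0, 21.4]
ft_force: [1.3, -0.8, 5.9]
finger_gap: -0.0002
grasp_force: 3.1
```

The force has risen to the cushion level, so the blue key is fully in. I'll retract, check it, and work out the move to yellow.

```bash
python3 -m creep '[[0,[0,0,-0.01],[0,0,0]],[0,[0,0,-0.03],[0,0,0]],[0,[0,0,-0.055],[0,0,0]],[0,[0,0,-0.055],[0,0,0]]]'
python3 -c "
from h import *
keys('scene'); to([.5435,-.082,.25])"
```

```text
t: 5.15
eef_pos: [0.5077, 0.0942, 0.2881]
ee_rot: [180.0, -0.2, 21.4]
ft_force: [2.2, 0.2, 0.9]
finger_gap: -0.0003
grasp_force: 0.0
scene fan 115 mid [0.5077 0.0948 0.0579] mean [0.5077 0.0942 0.0578] ext [0.029 0.03 ]
scene lamp 171 mid [ 0.5446 -0.0812  0.067 ] mean [ 0.5451 -0.0822  0.0672] ext [0.032 0.032]
scene camera 41 mid [0.4236 0.3038 0.0666] mean [0.4235 0.3026 0.0672] ext [0.014 0.029]
scene shutter 210 mid [ 0.4657 -0.3094  0.0677] mean [ 0.4662 -0.3094  0.0677] ext [0.03  0.029]
tcp [0.5074 0.094  0.2864] [ 1.7998e+02 -1.6000e-01  2.1350e+01] tool shift [-0.0305  0.1771  0.0364] F [ 0.11 -0.03 -0.46] t 5.2
```

Blue is in: its top is at 58 mm and the unit hasn't moved. Next is yellow.

```bash
python3 -m creep '[[0,[-0.006,0.036,0],[0,0,0]],[0,[-0.012,0.072,0],[0,0,0]],[0,[-0.018,0.107,0],[0,0,0]],[0,[-0.024,0.142,0],[0,0,0]],[0,[-0.0305,0.177,0],[0,0,0]]]'
python3 -m creep '[[0,[0,0,0],[0,0,0]],[0,[0,0,0.015],[0,0,0]],[0,[0,0,0.03],[0,0,0]],[0,[0,0,0.037],[0,0,0]],[0,[0,0,0.037],[0,0,0]]]'
python3 -c "
from h import *
to([.5435,-.082,.2293])"
```

```text
t: 5.62
eef_pos: [0.5429, -0.0837, 0.2838]
ee_rot: [-180.0, 0.1, 21.4]
ft_force: [1.0, -0.1, 0.6]
finger_gap: 0.0004
grasp_force: 0.0
t: 6.03
eef_pos: [0.5425, -0.0816, 0.2456]
ee_rot: [-179.9, 0.2, 21.4]
ft_force: [-0.9, -0.4, -0.3]
finger_gap: -0.0001
grasp_force: 0.0
tcp [ 0.5425 -0.0816  0.2456] [-1.7991e+02  1.6000e-01  2.1380e+01] tool shift [0.0009 0.0007 0.0163] F [-0.87 -0.37 -0.33] t 6.0333
```

```bash
python3 -m creep '[[0,[0,0,0.002],[0,0,0]],[0,[0,0,0.004],[0,0,0]],[0,[0,0,0.006],[0,0,0]],[0,[0,0,0.008],[0,0,0]],[0,[0,0,0.0095],[0,0,0]]]'
python3 -m creep '[[0,[0,0,0.0015],[0,0,0]],[0,[0,0,0.003],[0,0,0]],[0,[0,0,0.0045],[0,0,0]],[0,[0,0,0.005],[0,0,0]],[0,[0,0,0.005],[0,0,0]]]'
```

```text
t: 6.45
eef_pos: [0.5433, -0.0819, 0.2379]
ee_rot: [180.0, -0.0, 21.4]
ft_force: [-0.2, -0.3, 2.7]
finger_gap: 0.0001
grasp_force: 1.3
t: 6.87
eef_pos: [0.5433, -0.082, 0.2326]
ee_rot: [180.0, -0.0, 21.4]
ft_force: [2.2, 1.0, 2.6]
finger_gap: -0.0005
grasp_force: 1.1
```

```bash
python3 -m creep '[[0,[0,0,0.001],[0,0,0]],[0,[0,0,0.002],[0,0,0]],[0,[0,0,0.003],[0,0,0]],[0,[0,0,0.0033],[0,0,0]],[0,[0,0,0.0033],[0,0,0]]]'
```

```text
t: 7.28
eef_pos: [0.5433, -0.082, 0.2295]
ee_rot: [180.0, -0.0, 21.4]
ft_force: [0.4, 0.8, 5.3]
finger_gap: 0.0001
grasp_force: 2.9
```

```bash
python3 -m creep '[[0,[0,0,-0.01],[0,0,0]],[0,[0,0,-0.03],[0,0,0]],[0,[0,0,-0.06],[0,0,0]],[0,[0,0,-0.075],[0,0,0]],[0,[0,0,-0.075],[0,0,0]]]'
python3 -c "
from h import *
keys('scene'); keys('top'); to([.4135,.301,.25])"
```

```text
t: 7.7
eef_pos: [0.5436, -0.0822, 0.3079]
ee_rot: [179.9, -0.2, 21.3]
ft_force: [1.2, 0.7, -0.3]
finger_gap: 0.0001
grasp_force: 0.0
scene fan 115 mid [0.5081 0.0947 0.0582] mean [0.5078 0.0941 0.0584] ext [0.028 0.03 ]
scene lamp 159 mid [ 0.5442 -0.0814  0.058 ] mean [ 0.5444 -0.082   0.058 ] ext [0.03  0.029]
scene camera 101 mid [0.4155 0.3017 0.0672] mean [0.4162 0.3007 0.0675] ext [0.031 0.031]
scene shutter 206 mid [ 0.466  -0.3093  0.0677] mean [ 0.4662 -0.3094  0.0677] ext [0.032 0.029]
top fan 244 mid [0.5054 0.0935 0.0583] mean [0.5059 0.0935 0.0582] ext [0.029 0.03 ]
top camera 264 mid [0.413  0.3008 0.0675] mean [0.4135 0.3006 0.0676] ext [0.031 0.029]
top shutter 23 mid [ 0.4639 -0.3229  0.0681] mean [ 0.4643 -0.323   0.0683] ext [0.017 0.006]
tcp [ 0.5429 -0.0822  0.305 ] [ 1.7997e+02 -1.0000e-02  2.1340e+01] tool shift [ 0.0189 -0.4041  0.0548] F [ 0.17 -0.01 -0.66] t 7.8
```

Yellow is in and its unit hasn't shifted. Last is red.

```bash
python3 -m creep '[[0,[0.002,-0.037,0],[0,0,0]],[0,[0.004,-0.074,0],[0,0,0]],[0,[0.006,-0.111,0],[0,0,0]],[0,[0.008,-0.148,0],[0,0,0]],[0,[0.01,-0.185,0],[0,0,0]]]'
python3 -m creep '[[0,[0.002,-0.037,0],[0,0,0]],[0,[0.004,-0.074,0],[0,0,0]],[0,[0.006,-0.111,0],[0,0,0]],[0,[0.008,-0.148,0],[0,0,0]],[0,[0.01,-0.185,0],[0,0,0]]]'
python3 -m creep '[[0,[0,-0.018,0],[0,0,0]],[0,[0,-0.034,0],[0,0,0]],[0,[0,-0.034,0.01],[0,0,0]],[0,[0,-0.034,0.02],[0,0,0]],[0,[0,-0.034,0.02],[0,0,0]]]'
python3 -c "
from h import *
to([.4142,.3008,.2453])"
```

```text
t: 8.22
eef_pos: [0.4839, 0.0951, 0.3036]
ee_rot: [-180.0, 0.1, 21.3]
ft_force: [1.2, 0.7, 0.9]
finger_gap: -0.0
grasp_force: 0.0
t: 8.63
eef_pos: [0.4258, 0.2711, 0.3036]
ee_rot: [180.0, 0.1, 21.4]
ft_force: [0.8, 0.2, 0.5]
finger_gap: 0.0003
grasp_force: 0.0
t: 9.05
eef_pos: [0.4143, 0.3003, 0.2819]
ee_rot: [179.9, 0.2, 21.3]
ft_force: [-0.5, -0.3, 0.0]
finger_gap: -0.0001
grasp_force: 0.0
tcp [0.4143 0.3003 0.2819] [179.91   0.21  21.33] tool shift [ 0.0002 -0.0005  0.0366] F [-0.48 -0.28  0.04] t 9.05
```

```bash
python3 -m creep '[[0,[0,0,0.015],[0,0,0]],[0,[0,0,0.03],[0,0,0]],[0,[0,0,0.037],[0,0,0]],[0,[0,0,0.037],[0,0,0]],[0,[0,0,0.037],[0,0,0]]]'
python3 -m creep '[[0,[0,0,0.002],[0,0,0]],[0,[0,0,0.004],[0,0,0]],[0,[0,0,0.006],[0,0,0]],[0,[0,0,0.008],[0,0,0]],[0,[0,0,0.0095],[0,0,0]]]'
```

```text
t: 9.47
eef_pos: [0.4148, 0.301, 0.2473]
ee_rot: [180.0, 0.1, 21.3]
ft_force: [0.1, -0.1, -0.4]
finger_gap: 0.0
grasp_force: 0.0
t: 9.88
eef_pos: [0.4148, 0.3015, 0.238]
ee_rot: [-180.0, -0.0, 21.4]
ft_force: [0.6, -0.6, 2.1]
finger_gap: -0.0003
grasp_force: 1.3
```

```bash
python3 -m creep '[[0,[0,0,0.0015],[0,0,0]],[0,[0,0,0.003],[0,0,0]],[0,[0,0,0.0045],[0,0,0]],[0,[0,0,0.0055],[0,0,0]],[0,[0,0,0.0055],[0,0,0]]]'
python3 -m creep '[[0,[0,0,0.001],[0,0,0]],[0,[0,0,0.002],[0,0,0]],[0,[0,0,0.003],[0,0,0]],[0,[0,0,0.003],[0,0,0]]]'
```

```text
t: 10.3
eef_pos: [0.4147, 0.3016, 0.2322]
ee_rot: [-180.0, 0.0, 21.4]
ft_force: [1.7, 0.1, 2.1]
finger_gap: -0.0001
grasp_force: 1.1
t: 10.63
eef_pos: [0.4147, 0.3016, 0.2294]
ee_rot: [-180.0, -0.0, 21.4]
ft_force: [1.9, -0.2, 6.8]
finger_gap: -0.0003
grasp_force: 3.0
```

```bash
python3 -m creep '[[0,[0,0,-0.01],[0,0,0]],[0,[0,0,-0.03],[0,0,0]],[0,[0,0,-0.06],[0,0,0]],[0,[0,0,-0.09],[0,0,0]],[0,[0,0,-0.12],[0,0,0]]]'
python3 -m creep '[[0,[0,0,-0.01],[0,0,0]],[0,[0,0,-0.01],[0,0,0]],[0,[0,0,-0.01],[0,0,0]],[0,[0,0,-0.01],[0,0,0]]]'
python3 -c "
from h import *
keys('scene');keys('top')
p=bot.capture('scene'); cv2.imwrite('pics/s2.png',p['color'][:,:,::-1])"
```

```text
t: 11.05
eef_pos: [0.4141, 0.3013, 0.3511]
ee_rot: [-180.0, 0.1, 21.4]
ft_force: [0.4, 0.3, -0.7]
finger_gap: 0.0
grasp_force: 0.0
t: 11.38
eef_pos: [0.4144, 0.3013, 0.3586]
ee_rot: [180.0, 0.1, 21.4]
ft_force: [-0.1, -0.7, 0.0]
finger_gap: 0.0003
grasp_force: 0.0
scene fan 115 mid [0.5084 0.0946 0.0582] mean [0.5076 0.0943 0.0581] ext [0.029 0.031]
scene lamp 155 mid [ 0.5446 -0.0818  0.0582] mean [ 0.5442 -0.0818  0.0582] ext [0.03 0.03]
scene camera 91 mid [0.415  0.3046 0.0579] mean [0.4153 0.302  0.0581] ext [0.032 0.035]
scene shutter 211 mid [ 0.4654 -0.3092  0.0675] mean [ 0.4661 -0.3094  0.0676] ext [0.031 0.029]
top fan 242 mid [0.5055 0.0934 0.0582] mean [0.506  0.0934 0.0582] ext [0.029 0.03 ]
top lamp 242 mid [ 0.542  -0.0822  0.0583] mean [ 0.5424 -0.0825  0.0582] ext [0.03 0.03]
top camera 258 mid [0.413  0.3008 0.0581] mean [0.4133 0.3006 0.0581] ext [0.031 0.03 ]
top shutter 257 mid [ 0.4633 -0.3101  0.0682] mean [ 0.4632 -0.31    0.0682] ext [0.029 0.03 ]
```

View pics/s2.png

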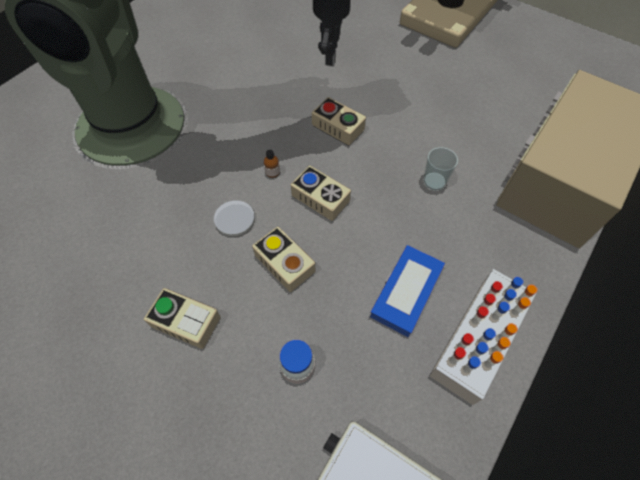

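The blue key at (310,180), yellow at (273,243) and red at (329,108) are all in, with their tops at 58 mm. Green at (165,306) is still out at 68 mm, nothing has moved, and the gripper is clear.

```bash
python3 -c "
from cell import bot
print(bot.finish_job())"
```

```text
the job is handed in; nothing more can be done
None
```

I pressed the blue, yellow and red keys fully in, in that order, leaving the green key out and nothing visibly moved, and handed the job in after about 11.5 s of robot time; no verdict came back.

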